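Ready the telescopic pick-up magnet

ROBOT

A 6-joint arm with a two-finger parallel gripper is mounted at the origin on the work surface. World frame = base frame: x ahead of the robot, y to its left, z up, the work surface at z = 0. Lengths are in m, angles in rad, forces in N, time in s.
With the tool pointing down it reaches from about 0.35 to 0.85 m from the base axis. Payload 8.1 kg.
Tool frame: the origin (TCP) lies at the very end of the fingers, on their centre line; the grasp point (between the pads) lies 19 mm behind it; z points along the fingers, y is the direction in which the jaws open and shut (so a half turn about z gives the same grasp; the last joint's range is limited). The gripper opens to 93 mm and grips with 3 to 60 N. Pads are 15 mm wide; open, the fingers measure 128 mm over their backs; the gripper's body (75 mm by 188 mm) begins 65 mm behind the grasp point.
Start: joints at [-1.247, 0.13, 1.488, -0, 1.523, -0.085], TCP at [0.239, -0.551, 0.219] pointing down, gripper open.
Joint ranges: [-2.96, 2.96], [-0.89, 2.26], [0.02, 2.5], [-1.34, 4.48], [0, 2.73], [-2.66, 2.66]. Speed limits (rad/s): [2.39, 2.39, 2.79, 3.14, 3.14, 3.14].

INTERFACE

Orientations are given as a rotation vector (axis times angle).
In Python, from plant import read_state, read_camera, close_job gives the robot as it stands.
- The arm moves only by the tool jog_arm, never from a script. Its argument "motion" is one flat list of numbers, 7 for each row, row after row: the opening, from 0 (shut) to 1 (fully open), then the shift along the tool's x, y, z scaled (see below), then the turn, a rotation vector about the tool's x, y, z scaled (see below). A call has 1 to 8 rows; each row is the pose to reach, as a shift and turn from the pose measured when the call began, along the tool's axes at that moment; what a row does not reach only later rows make up. The controller multiplies each number of a shift by 0.5 m and each number of a turn by 90 degrees. A row lasts 1/10 s, in which the tool goes at most 50 mm and 8.59 degrees, less where a joint would pass 70% of its speed; a pose out of reach is approached as far as the arm can. A call with a number of a shift or a turn outside -1 to 1 is refused whole. A call with a gripper value outside its range is refused whole. The fingers move at their own pace and stop on an object; "grip_force" is the grip in N (left out, the last holds). Time passes only in rows, so rows that repeat a pose let the fingers close. It gives the time, the measured TCP pose, the force and the opening at its end, in the units of the state.
- read_state(): the state, without advancing time (a new reading comes with each control period).
- read_camera(name): name is "side" or "top"; returns a dict with "frame" (480x640x3 uint8, red, green, blue), "vertical_fov" (degrees; the focal length in pixels is half the picture's height over the tangent of half this angle, whatever the lens; pixels are square), "cx", "cy" (the principal point, pixels), "dist_coeffs" ([k1, k2, p1, p2, k3] as OpenCV has them; the pictures are not rectified), "world_from_camera" (4x4, takes a point from camera to world coordinates). Camera axes: x right, y down, z forward; pixel columns grow to the right and rows downward; lengths in m; the calibration is good to about 2 mm. A picture is of the moment at which its call begins. There is no depth.
- close_job(): hands the job in, once; it reports no verdict.
The state is a dict: "t": time; "q": joint angles; "dq": joint speeds; "joint_torque": joint torques, N m; "tool_pos": TCP position; "orientation": TCP orientation; "force": force on the tool from outside, world axes, zero at the start; "wrist_torque": the same for the moment, N m; "opening": finger opening in m.
Only numpy, scipy, OpenCV 4.12 (cv2) and the standard library are available. Lean on these libraries where they do the work, as an engineer would, in place of code of your own. Each camera call takes 0.05 s, during which the arm holds its last target.

TASK

A bolt has rolled under the cart: fold both flaps of the half-open carton right back past upright, press in the red lock button on the handle of the pick-up magnet standing inside, and draw the handle out to its second stop, which is as far as it goes. Let the button spring fully out so that the tool is locked long, then lift it by its handle, magnet hanging down and button left out, right clear of the carton's rim and finish holding it there. Do not disturb the bottom bracket tool, the bell or the cup.

Things in the scene. Friction and masses are not known exactly. Their poses are not given: they have to be found in the camera images.
- carton: heavy cardboard carton that stays put: 160 mm (x) by 186 mm (y) by 145 mm tall, walls 4 mm. Origin: centre of its underside on the cart top, z up. Long flaps hinge on its +y and -y top edges; short ones hang folded down outside the x walls, to 95 mm from the centre. An insert fills it to 50 mm above the underside; the square well in its middle is 46 mm wide, down to the 4 mm floor
- flap_left (a joint): angle (rad) of the flap hinged on the carton's +y top edge (hinge line 92 mm from the centre, 147 mm up): 0 flat shut, 1.57 upright, 2.6 folded right back (end of travel). 156 mm long, 92 mm from hinge to free edge, 4 mm thick; starts half raised (0.75 to 1.1) and stays where it is pushed (about 0.3 N at the free edge)
- flap_right (a joint): the same for the flap hinged along the -y top edge
- flap_left_edge (a point): middle of the free edge of flap_left
- flap_right_edge (a point): middle of the free edge of flap_right
- magnet_face (a point): centre of the flat underside of the steel magnet head (34 mm across, 24 mm tall) of the loose pick-up tool, which starts upright on the well's floor, 6 mm play around. z runs up the tool. The tool is 135 mm long pushed in, 195 mm at the second stop, about 0.4 kg, mostly in the head: its weight keeps it down in the well while the unlocked handle is drawn up
- handle_at_button (a point): point on the axis of the tool's black handle level with the middle of the button; z up the tool, +y towards the button. The handle is a straight bar 26 mm (x) by 28 mm (y), 101 mm long: it ends 42 mm above this point (orange cap) and 59 mm below it (orange band). Pushed in, this point is 93 mm above the magnet face
- button_face (a point): middle of the face of the red lock button, 14 by 14 mm, on the handle's +y side. Out, it stands 6 mm proud (20 mm from the handle axis); push it towards the axis until flush, as by pinching the handle across button and opposite side. Spring 2 N out, 5 N flush. The handle is held without pressing it either above it (35 mm from its top edge to the handle's end) or across the plain x sides
- lock_button (a joint): how far the button is pressed in (m): 0 fully out, 0.006 flush. The lock lets go beyond 0.0045. Between stops the button stays in by itself; over a stop the released button springs out to 0 and locks the handle
- telescope (a joint): how far the handle is drawn out along the tool's z (m): 0 pushed in (locked), 0.030 first stop, 0.060 second stop and end of travel. With the button held in it slides past the first stop. At the second stop the released button locks from 0.0575 on. Sliding takes about 1.5 N; the handle stays where it is left
- bb_tool_mid (a point): chrome bottom bracket tool, a splined round socket 44 mm across and 40 mm tall; the point is its centre; not to be disturbed
- bell_mid (a point): steel bicycle bell with a turning dial, 58 mm across and 46 mm tall; the point is its centre; not to be disturbed
- cup_mid (a point): white ceramic cup, 76 mm across and 85 mm tall with two amber reflectors standing in it up to about 112 mm; the point is its centre; not to be disturbed
There are look-alikes about, which are no part of the job. Of the things that look like the part that bears magnet_face, the smallest one is meant.

How it is judged:
On the way, in this order (a step that is already met when the one before it is completed fails the run):
1. both carton flaps folded back past upright (value of joint each of flap_left, flap_right above 1.7 rad), for 0.2 s.
2. handle drawn to the second stop and locked there by the button sprung out (value of joint telescope above 0.056 m and value of joint lock_button below 0.0015 m), for 0.2 s.
At the end, for the whole second after the job is handed in: Held by its handle (grip over 2 N): telescope beyond 56 mm, lock button in by under 1.5 mm, magnet face over 150 mm above the cart top, tool within 0.5 rad of upright, under 0.5 N between tool and carton; both flaps beyond 1.65 rad (all of step 2 and value of joint each of flap_left, flap_right above 1.65 rad and height (world z) of magnet_face above 0.15 m and angle between magnet_face's own z axis and vertical below 0.5 rad and contact force between the fingers and telescope above 2 N and contact force between pickup and carton below 0.5 N); the arm keeps its last pose, push and grip.
It fails at once if the bottom bracket tool, bell or cup is disturbed (moved more than 25 mm) (distance of any of bb_tool_mid, bell_mid, cup_mid from where it was at the start of the episode above 0.025 m).
It also fails if it takes over 64 s, if anything falls off the work surface, if the arm or the gripper's body presses on something with over 40 N, if the wrist force passes 120 N, or if a joint passes its speed limit or range.

## Working session

There is one attempt and no reset: what is moved stays moved. The work goes in short steps, Python scripts to look and compute and a tool call to move; the robot and the scene stay as the last step left them, time stands still between calls to the robot, and variables do not carry over. Pictures are saved under pics/ and viewed, and the job is handed in when it is done.

Besides the shell and the picture viewer there is one more tool, called after ">>>" by a JSON object that holds its "name" and its "arguments". jog_arm: Moves the arm, as the interface text tells. Its arguments: {"type":"object","properties":{"motion":{"type":"array","items":{"type":"number"}},"grip_force":{"type":"number"}},"required":["motion"]}

```bash
ls; mkdir -p pics; python3 - <<'E'
from plant import *
import cv2,pickle
s=read_state();print(s)
for n in("side","top"):
    c=read_camera(n);cv2.imwrite(f"pics/{n}0.png",c["frame"][...,::-1]);pickle.dump(c,open(f"{n}0.pkl","wb"))
    print({k:v for k,v in c.items() if k!="frame"})
E
```

```text
pics
{'t': 0.0, 'q': array([-1.24743195e+00,  1.31185693e-01,  1.48928622e+00,  1.88591741e-05,
        1.52299571e+00, -8.54194430e-02]), 'dq': array([-0.00168301,  0.000338  ,  0.000128  , -0.00149605, -0.00026524,
       -0.0006366 ]), 'joint_torque': array([ 1.80845640e-03, -5.59830379e+01, -4.91763103e+01,  7.67156132e-02,
        3.56158765e-02, -1.59725255e-04]), 'tool_pos': array([ 0.23832883, -0.5500077 ,  0.21756899]), 'orientation': array([-3.07437423e+00, -6.37274867e-01,  3.20003042e-04]), 'force': array([-0.99757477, -0.11349821,  1.53381084]), 'wrist_torque': array([ 0.01551008,  0.0161051 , -0.02094277]), 'opening': 0.09301374211685028}
{'vertical_fov': 57.11723576413513, 'cx': 315.0935143221461, 'cy': 247.3877013750658, 'dist_coeffs': array([-0.10299295,  0.        ,  0.        ,  0.        ,  0.        ]), 'world_from_camera': array([[-0.96881378, -0.19348879,  0.15479648,  0.45859812],
       [-0.24776623,  0.74778933, -0.61597322,  0.5250825 ],
       [ 0.00342875, -0.63511669, -0.77240859,  0.75388911],
       [ 0.        ,  0.        ,  0.        ,  1.        ]])}
{'vertical_fov': 53.21296704937768, 'cx': 328.05857537341166, 'cy': 240.78065339933428, 'dist_coeffs': array([-0.07745849,  0.        ,  0.        ,  0.        ,  0.        ]), 'world_from_camera': array([[-7.16215785e-03, -9.82906765e-01,  1.83964656e-01,
         3.96295071e-01],
       [-9.99973879e-01,  6.86111821e-03, -2.27288911e-03,
         1.22661509e-02],
       [ 9.71834835e-04, -1.83976129e-01, -9.82930231e-01,
         1.01993764e+00],
       [ 0.00000000e+00,  0.00000000e+00,  0.00000000e+00,
         1.00000000e+00]])}
```

View pics/side0.png

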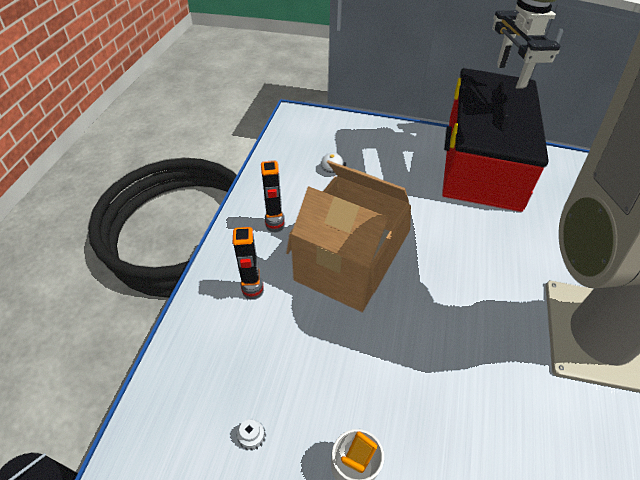

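View pics/top0.png

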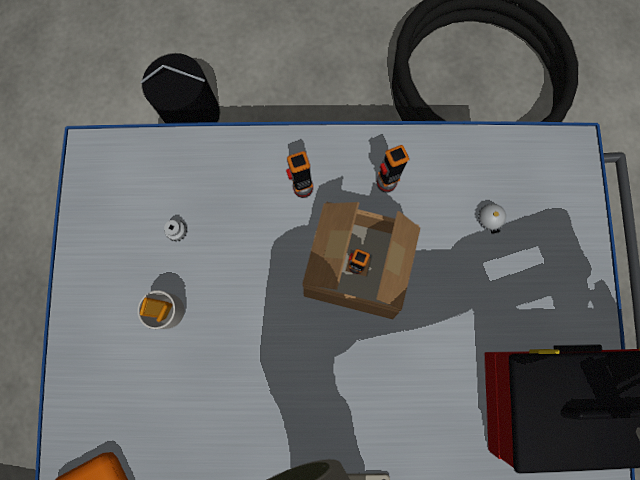

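```bash
cat > h.py <<'E'
import numpy as np,cv2,pickle
from scipy.spatial.transform import Rotation as R
def K(c):
    h=c["frame"].shape[0];f=h/2/np.tan(np.radians(c["vertical_fov"])/2)
    return np.array([[f,0,c["cx"]],[0,f,c["cy"]],[0,0,1]])
def ray(c,p):
    p=np.array(p,float).reshape(-1,1,2)
    u=cv2.undistortPoints(p,K(c),c["dist_coeffs"])[:,0]
    M=c["world_from_camera"];d=np.c_[u,np.ones(len(u))]@M[:3,:3].T
    return M[:3,3],d/np.linalg.norm(d,axis=1)[:,None]
def plane(c,p,z):
    o,d=ray(c,p);return o+d*((z-o[2])/d[:,2])[:,None]
def tri(c1,p1,c2,p2):
    o1,d1=ray(c1,[p1]);o2,d2=ray(c2,[p2]);d1=d1[0];d2=d2[0]
    t=np.linalg.lstsq(np.c_[d1,-d2],o2-o1,rcond=None)[0]
    a=o1+t[0]*d1;b=o2+t[1]*d2
    return (a+b)/2,np.linalg.norm(a-b)
def proj(c,P):
    M=np.linalg.inv(c["world_from_camera"]);P=np.atleast_2d(np.array(P,float))
    r,_=cv2.Rodrigues(M[:3,:3])
    return cv2.projectPoints(P,r,M[:3,3],K(c),c["dist_coeffs"])[0][:,0]
def cam(n,name=None):
    from plant import read_camera
    c=read_camera(n)
    if name: cv2.imwrite(f"pics/{name}.png",c["frame"][...,::-1]);pickle.dump(c,open(f"{name}.pkl","wb"))
    return c
def load(n): return pickle.load(open(n+".pkl","rb"))
def crop(c,x0,y0,x1,y1,s,name):
    im=c["frame"][y0:y1,x0:x1,::-1];im=cv2.resize(im,None,fx=s,fy=s,interpolation=cv2.INTER_CUBIC)
    cv2.imwrite(f"pics/{name}.png",im)
E
python3 - <<'E'
from h import *
crop(load("top0"),290,190,430,330,4,"tc0");crop(load("side0"),270,150,420,320,3.5,"sc0")
E
```

```text
(no output)
```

View pics/tc0.png

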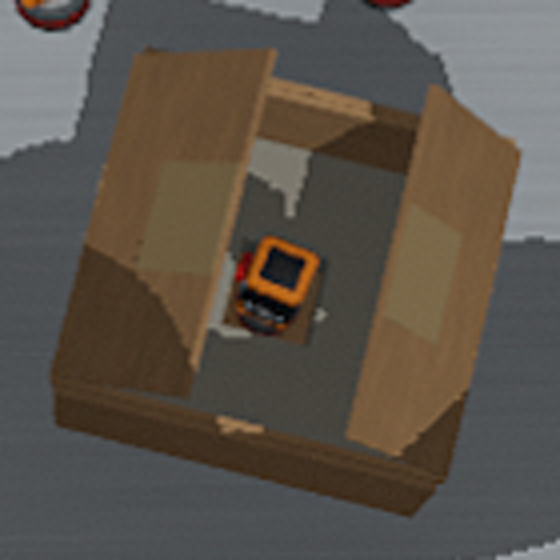

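View pics/sc0.png

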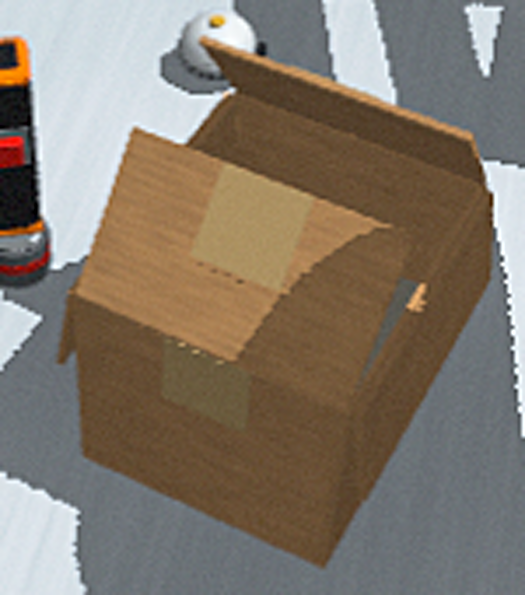

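```bash
python3 - <<'E'
from h import *
t=load("top0");s=load("side0")
f=lambda p:[290+p[0]/4,190+p[1]/4]
g=lambda p:[270+p[0]/3.5,150+p[1]/3.5]
ft=[f(p) for p in[(55,385),(140,50),(447,480),(518,150)]]
print(plane(t,ft,.147).round(4))
print("free edges L:",end="")
# left free edge ends: top (275,50),(192,398); right: (432,88),(350,438)/(405,455)
# side: left flap free edge ends (135,128),(410,228?) ; hinge (75,290),(350,410)
print(tri(t,f((275,50)),s,g((135,128))),tri(t,f((192,398)),s,g((405,232))))
print("hinge L",tri(t,f((140,50)),s,g((78,292))),tri(t,f((55,385)),s,g((352,408))))
print("R",tri(t,f((432,88)),s,g((202,38))),tri(t,f((350,438)),s,g((474,135))))
# handle top (orange cap centre ~ (285,270))
print("cap",plane(t,[f((285,270))],.139+.0))
print("corners cap",plane(t,[f(p) for p in[(265,238),(320,252),(305,305),(250,290)]],.139).round(4))
print("bb,bell,cup",plane(t,[(175,229),(492,215)],.04).round(3),plane(t,[(157,310)],.085).round(3))
print("others",plane(t,[(300,160),(396,154)],.18).round(3))
E
```

```text
[[ 0.4757  0.0552  0.147 ]
 [ 0.633   0.0155  0.147 ]
 [ 0.4312 -0.1223  0.147 ]
 [ 0.5837 -0.1608  0.147 ]]
free edges L:(array([ 0.61493188, -0.04373385,  0.20983619]), np.float64(0.0013008341368167858)) (array([ 0.46618648, -0.0059683 ,  0.20886536]), np.float64(0.004083234766866837))
hinge L (array([0.632131  , 0.01547308, 0.14263808]), np.float64(0.0040220688208005475)) (array([0.47660177, 0.0553366 , 0.14261388]), np.float64(0.0010685558382210352))
R (array([ 0.59511116, -0.11029136,  0.22026929]), np.float64(0.0007699922453858286)) (array([ 0.44492989, -0.07093817,  0.22090881]), np.float64(0.0021140330916783897))
cap [[ 0.52911329 -0.05125857  0.139     ]]
corners cap [[ 0.5443 -0.0422  0.139 ]
 [ 0.5375 -0.0677  0.139 ]
 [ 0.5126 -0.0602  0.139 ]
 [ 0.5199 -0.0348  0.139 ]]
bb,bell,cup [[ 0.607  0.332  0.04 ]
 [ 0.633 -0.338  0.04 ]] [[0.436 0.345 0.085]]
others [[ 0.706  0.061  0.18 ]
 [ 0.716 -0.117  0.18 ]]
```

```bash
cat >> h.py <<'E'
C=np.array([.5305,-.053]);YAW=np.radians(-14.1)
xh=np.array([np.cos(YAW),np.sin(YAW)]);yh=np.array([-xh[1],xh[0]])
def go(pos,yaw=YAW,s=None):
    "numbers for a pose pointing down with jaw (tool y) along carton y"
    from plant import read_state
    s=s or read_state();R0=R.from_rotvec(s["orientation"])
    best=None
    for k in(0,np.pi):
        a=yaw+k;y=np.array([-np.sin(a),np.cos(a),0]);z=np.array([0,0,-1.]);x=np.cross(y,z)
        w=(R0.inv()*R.from_matrix(np.c_[x,y,z])).as_rotvec()
        if best is None or np.linalg.norm(w)<np.linalg.norm(best):best=w
    d=R0.inv().apply(np.array(pos)-s["tool_pos"])
    print("t",round(s["t"],2),"pos",s["tool_pos"].round(4),"F",s["force"].round(1),"op",round(s["opening"],4))
    print("motion",(d/.5).round(4),(best/(np.pi/2)).round(4))
def cpt(x,y): return C+x*xh+y*yh
E
python3 - <<'E'
from h import *
p=cpt(0,-.005)
s=__import__("plant").read_state()
go([.2383,-.55,.36],s=s);go([*p,.36],s=s);go([*p,.18],s=s)
print(R.from_rotvec(s["orientation"]).as_matrix().round(3))
E
```

```text
t 0.1 pos [ 0.2383 -0.5501  0.2177] F [-0.7 -0.5  0.5] op 0.093
motion [-0.     -0.0006 -0.2846] [-1.000e-03  3.000e-04  4.169e-01]
t 0.1 pos [ 0.2383 -0.5501  0.2177] F [-0.7 -0.5  0.5] op 0.093
motion [ 0.9253 -0.6725 -0.2834] [-1.000e-03  3.000e-04  4.169e-01]
t 0.1 pos [ 0.2383 -0.5501  0.2177] F [-0.7 -0.5  0.5] op 0.093
motion [ 0.9253 -0.6719  0.0766] [-1.000e-03  3.000e-04  4.169e-01]
[[ 0.918  0.398 -0.001]
 [ 0.398 -0.918  0.002]
 [ 0.    -0.002 -1.   ]]
```

>>> {"name": "jog_arm", "arguments": {"motion": [0, 0, 0, -0.1, 0, 0, 0, 0, 0, 0, -0.2, 0, 0, 0, 0, 0, 0, -0.284, 0, 0, 0.05, 0, 0.08, -0.06, -0.284, 0, 0, 0.13, 0, 0.16, -0.12, -0.284, 0, 0, 0.2, 0, 0.24, -0.18, -0.284, 0, 0, 0.28, 0, 0.32, -0.24, -0.284, 0, 0, 0.36, 0, 0.4, -0.3, -0.284, 0, 0, 0.417]}}

```text
t: 0.9
tool_pos: [0.3628, -0.3312, 0.3595]
orientation: [-3.115, 0.394, 0.002]
force: [0.9, -0.2, 0.3]
opening: 0.0335
```

```bash
python3 - <<'E'
from h import *
p=cpt(0,-.005);go([*p,.36])
E
```

```text
t 0.9 pos [ 0.3628 -0.3312  0.3595] F [ 0.9 -0.2  0.3] op 0.0335
motion [ 1.864e-01 -6.125e-01 -1.000e-04] [-0.0011  0.0008 -0.0035]
```

>>> {"name": "jog_arm", "arguments": {"motion": [0, 0.186, -0.612, 0, 0, 0, 0, 0, 0.186, -0.612, 0, 0, 0, 0, 0, 0.186, -0.612, 0, 0, 0, 0, 0, 0.186, -0.612, 0, 0, 0, 0, 0, 0.186, -0.612, 0, 0, 0, 0, 0, 0.186, -0.612, 0, 0, 0, 0, 0, 0.186, -0.612, 0, 0, 0, 0, 0, 0.186, -0.612, 0, 0, 0, 0]}}

```text
t: 1.7
tool_pos: [0.5297, -0.0552, 0.359]
orientation: [-3.115, 0.387, 0.004]
force: [-0.5, -0.0, -0.1]
opening: 0.0007
```

```bash
python3 - <<'E'
from h import *
p=cpt(0,-.005);go([*p,.18])
c=cam("side","side1");crop(c,250,50,470,320,2.2,"sc1")
E
```

```text
t 1.7 pos [ 0.5297 -0.0552  0.359 ] F [-0.5 -0.  -0.1] op 0.0007
motion [0.0015 0.0063 0.3579] [-0.0015  0.0019 -0.0009]
```

View pics/sc1.png

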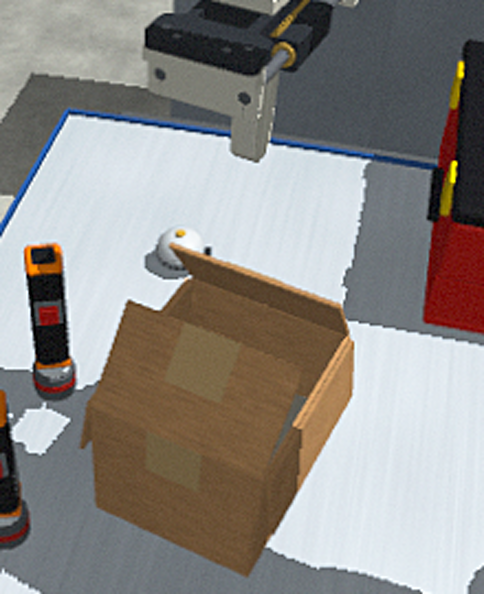

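The shut fingers hang above the gap between the flaps, with the tips at crop (248,158). Descending.

>>> {"name": "jog_arm", "arguments": {"motion": [0, 0.001, 0.006, 0.1, 0, 0, 0, 0, 0.001, 0.006, 0.2, 0, 0, 0, 0, 0.001, 0.006, 0.28, 0, 0, 0, 0, 0.001, 0.006, 0.34, 0, 0, 0, 0, 0.001, 0.006, 0.358, 0, 0, 0, 0, 0.001, 0.006, 0.358, 0, 0, 0]}}

```text
t: 2.35
tool_pos: [0.5272, -0.0604, 0.1791]
orientation: [-3.115, 0.392, 0.008]
force: [-0.5, 0.1, -0.0]
opening: 0.0004
```

```bash
python3 - <<'E'
from h import *
p=cpt(0,.104);go([*p,.18])
p=cpt(0,-.104);go([*p,.18])
E
```

```text
t 2.35 pos [ 0.5272 -0.0604  0.1791] F [-0.5  0.1 -0. ] op 0.0004
motion [ 0.0019 -0.224  -0.0016] [-0.0007  0.0035 -0.0026]
t 2.35 pos [ 0.5272 -0.0604  0.1791] F [-0.5  0.1 -0. ] op 0.0004
motion [ 0.0036  0.192  -0.0021] [-0.0007  0.0035 -0.0026]
```

>>> {"name": "jog_arm", "arguments": {"motion": [0, 0.002, -0.03, -0.002, 0, 0, 0, 0, 0.002, -0.06, -0.002, 0, 0, 0, 0, 0.002, -0.09, -0.002, 0, 0, 0, 0, 0.002, -0.12, -0.002, 0, 0, 0, 0, 0.002, -0.15, -0.002, 0, 0, 0, 0, 0.002, -0.18, -0.002, 0, 0, 0, 0, 0.002, -0.21, -0.002, 0, 0, 0, 0, 0.002, -0.23, -0.002, 0, 0, 0]}}

```text
t: 3.15
tool_pos: [0.5567, 0.0524, 0.1799]
orientation: [-3.115, 0.39, 0.009]
force: [-0.5, -0.8, 0.4]
opening: 0.0006
```

```bash
python3 - <<'E'
from h import *
p=cpt(0,-.106);go([*p,.18])
c=cam("side","side2");crop(c,250,50,470,320,2.2,"sc2")
E
```

```text
t 3.15 pos [0.5567 0.0524 0.1799] F [-0.5 -0.8  0.4] op 0.0006
motion [ 0.0019  0.4292 -0.0006] [-0.0007  0.0039 -0.002 ]
```

View pics/sc2.png

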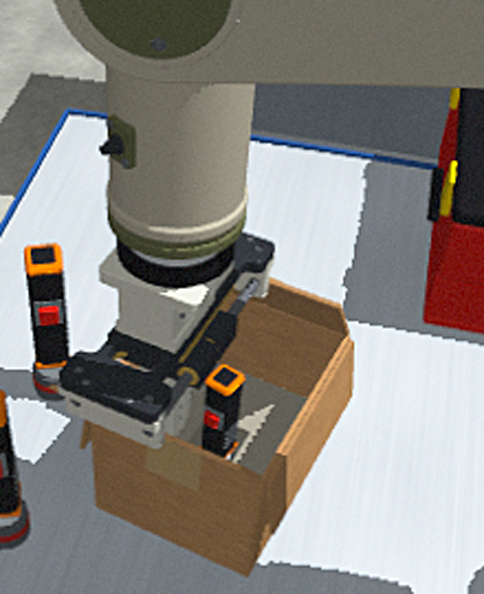

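>>> {"name": "jog_arm", "arguments": {"motion": [0, 0.002, 0.07, 0, 0, 0, 0, 0, 0.002, 0.14, 0, 0, 0, 0, 0, 0.002, 0.2, 0, 0, 0, 0, 0, 0.002, 0.23, 0, 0, 0, 0, 0, 0.002, 0.26, 0, 0, 0, 0, 0, 0.002, 0.29, 0, 0, 0, 0, 0, 0.002, 0.32, 0, 0, 0, 0, 0, 0.002, 0.35, 0, 0, 0, 0]}}

```text
t: 4.0
tool_pos: [0.5147, -0.1171, 0.1796]
orientation: [-3.115, 0.388, 0.009]
force: [0.3, 1.1, -0.0]
opening: 0.0004
```

>>> {"name": "jog_arm", "arguments": {"motion": [0, 0, 0.03, 0, 0, 0, 0, 0, 0, 0.06, 0, 0, 0, 0, 0, 0, 0.085, 0, 0, 0, 0, 0, 0, 0.085, 0, 0, 0, 0]}}

```text
t: 4.4
tool_pos: [0.5038, -0.16, 0.1795]
orientation: [-3.115, 0.391, 0.009]
force: [0.1, 0.5, 0.1]
opening: 0.0008
```

```bash
python3 - <<'E'
from h import *
p=cpt(0,0);go([*p,.18])
c=cam("side","side3");crop(c,200,50,470,320,2.2,"sc3")
E
```

```text
t 4.4 pos [ 0.5038 -0.16    0.1795] F [0.1 0.5 0.1] op 0.0008
motion [-0.0012 -0.2206 -0.0006] [-0.001   0.0038 -0.0024]
```

View pics/sc3.png

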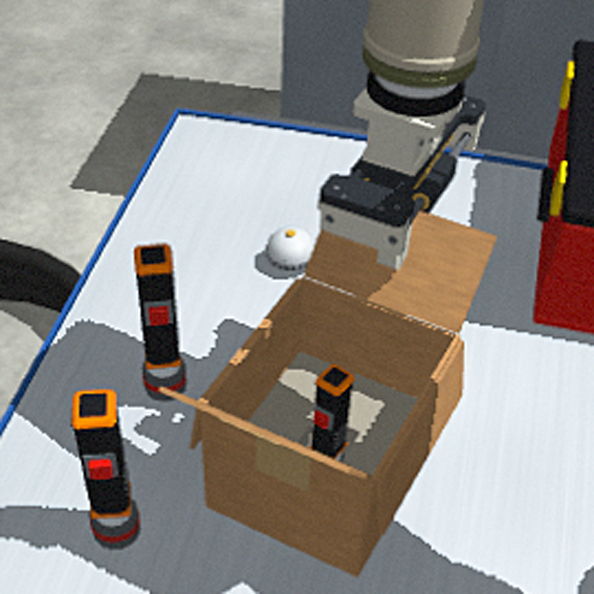

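Both flaps are folded back: the left one is seen edge-on at crop (265,430), the right at (400,265). The tool stands clear in the carton, with its cap at crop (336,378) and red button at (321,418). Raising to get both views free.

>>> {"name": "jog_arm", "arguments": {"motion": [0.4, 0, 0, -0.1, 0, 0, 0, 0.4, 0, 0, -0.2, 0, 0, 0, 0.6, 0, 0, -0.3, 0, 0, 0, 0.6, 0, 0.06, -0.36, 0, 0, 0, 0.6, 0, 0.12, -0.36, 0, 0, 0, 0.6, 0, 0.12, -0.36, 0, 0, 0]}}

```text
t: 5.05
tool_pos: [0.4901, -0.2203, 0.3608]
orientation: [-3.116, 0.394, 0.006]
force: [0.6, 0.8, -0.2]
opening: 0.0436
```

```bash
python3 - <<'E'
from h import *
c=cam("side","side4");crop(c,270,150,430,320,3.5,"sc4")
c=cam("top","top4");crop(c,280,180,440,330,4,"tc4")
E
```

```text
(no output)
```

View pics/sc4.png

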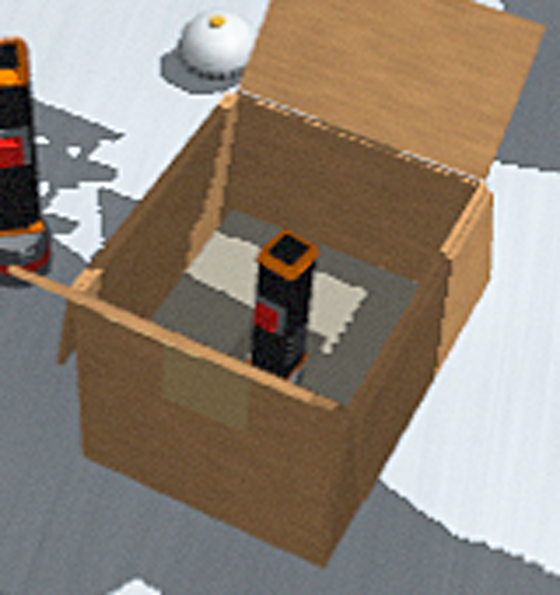

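View pics/tc4.png

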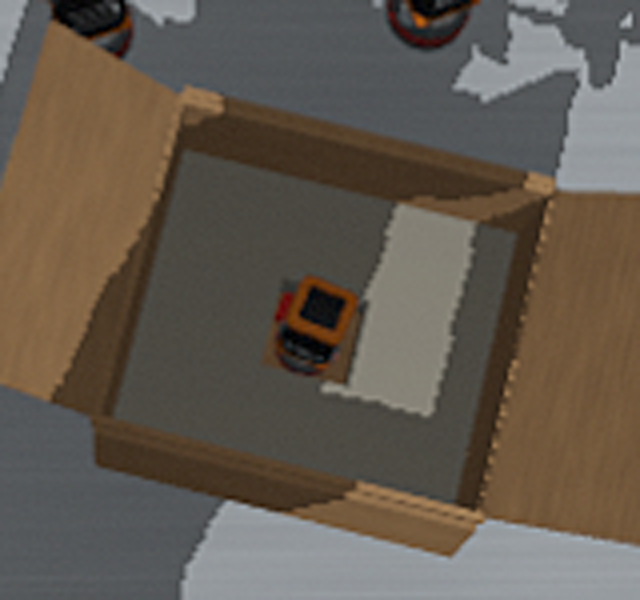

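```bash
python3 - <<'E'
from h import *
t=load("top4");s=load("side4")
def blob(c,lo,hi,box,name):
    x0,y0,x1,y1=box;h=cv2.cvtColor(c["frame"],cv2.COLOR_RGB2HSV)[y0:y1,x0:x1]
    m=cv2.inRange(h,lo,hi);cs,_=cv2.findContours(m,cv2.RETR_EXTERNAL,cv2.CHAIN_APPROX_NONE)
    k=max(cs,key=cv2.contourArea);r=cv2.minAreaRect(k);M=cv2.moments(k);p=np.array([M["m10"]/M["m00"]+x0,M["m01"]/M["m00"]+y0])
    print(name,p.round(1),"area",cv2.contourArea(k),"box",cv2.boxPoints(r).round(1).tolist());return p,cv2.boxPoints(r)+[x0,y0]
O=((5,180,110),(20,255,255))
ct,bt=blob(t,*O,(345,245,373,270),"capT")
cs,bs=blob(s,*O,(335,210,365,235),"capS")
print("cap tri (outline incl. sides)",tri(t,ct,s,cs))
rs=((0,150,80),(4,255,255))
rt,_=blob(t,*rs,(340,245,362,272),"redT");rr,_=blob(s,*rs,(335,232,355,250),"redS")
print("red",tri(t,rt,s,rr))
f=lambda p:[280+p[0]/4,180+p[1]/4]
g=lambda p:[270+p[0]/3.5,150+p[1]/3.5]
print("inner top",tri(t,f((326,309)),s,g((293,248))))
q=plane(t,[f(p) for p in[(307,278),(359,292),(345,342),(292,325)]],.139);print(q.round(4),q.mean(0))
e=q[0]-q[1];print(np.degrees(np.arctan2(-e[0],e[1])),np.linalg.norm(e)); e=q[0]-q[3];print(np.degrees(np.arctan2(e[1],e[0])),np.linalg.norm(e))
# button line at .097
# flap free edges
print("L",tri(t,f((48,25)),s,g((8,268))), "Lhinge far",tri(t,f((183,95)),s,g((98,270))))
print("R",tri(t,f((635,195)),s,g((268,0))))
E
```

```text
capT [358.9 262.2] area 12.0 box [[6.599999904632568, 15.399999618530273], [11.199999809265137, 4.099999904632568], [23.399999618530273, 9.0], [18.899999618530273, 20.299999237060547]]
capS [351.9 222.4] area 135.0 box [[8.0, 13.0], [17.5, 3.5], [26.0, 12.0], [16.5, 21.5]]
cap tri (outline incl. sides) (array([ 0.52564087, -0.0472673 ,  0.13273289]), np.float64(0.008913654818768903))
redT [351.6 253.8] area 1.5 box [[8.800000190734863, 13.600000381469727], [10.800000190734863, 7.599999904632568], [12.600000381469727, 8.199999809265137], [10.600000381469727, 14.199999809265137]]
redS [345.4 240.2] area 23.0 box [[8.0, 5.0], [13.0, 5.0], [13.0, 12.0], [8.0, 12.0]]
red (array([ 0.54073606, -0.03558345,  0.0924336 ]), np.float64(0.00575894236742607))
inner top (array([ 0.52890012, -0.05202252,  0.13387702]), np.float64(0.0028799001468628642))
[[ 0.5443 -0.0432  0.139 ]
 [ 0.5375 -0.0673  0.139 ]
 [ 0.5141 -0.0602  0.139 ]
 [ 0.5222 -0.0358  0.139 ]] [ 0.52949088 -0.05161766  0.139     ]
-15.71445939719994 0.025053704489782672
-18.449017956690707 0.023261944505375352
L (array([0.64417608, 0.07258916, 0.21792144]), np.float64(0.001285694893959591)) Lhinge far (array([0.62272562, 0.01404089, 0.16191857]), np.float64(0.007457071037459587))
R (array([ 0.57204184, -0.18606787,  0.19265177]), np.float64(0.0011428831670976308))
```

```bash
python3 - <<'E'
from h import *
go([.529,-.0518,.26],np.radians(-16));go([.529,-.0518,.078],np.radians(-16))
E
```

```text
t 5.15 pos [ 0.4901 -0.2177  0.359 ] F [-0.2  0.   0.3] op 0.0518
motion [-0.0057 -0.3402  0.1989] [-0.0016  0.0043  0.0183]
t 5.15 pos [ 0.4901 -0.2177  0.359 ] F [-0.2  0.   0.3] op 0.0518
motion [-0.0032 -0.3393  0.5629] [-0.0016  0.0043  0.0183]
```

>>> {"name": "jog_arm", "arguments": {"motion": [0.8, -0.001, -0.085, 0, 0, 0, 0, 0.8, -0.003, -0.17, 0, 0, 0.002, 0.009, 0.8, -0.005, -0.25, 0, -0.002, 0.004, 0.018, 0.8, -0.006, -0.34, 0.02, -0.002, 0.004, 0.018, 0.8, -0.006, -0.34, 0.1, -0.002, 0.004, 0.018, 0.8, -0.006, -0.34, 0.2, -0.002, 0.004, 0.018, 0.8, -0.006, -0.34, 0.2, -0.002, 0.004, 0.018]}}

```text
t: 5.85
tool_pos: [0.523, -0.0488, 0.2492]
orientation: [-3.111, 0.433, 0.028]
force: [-0.5, -0.7, -2.1]
opening: 0.0742
```

```bash
python3 - <<'E'
from h import *
go([.529,-.0518,.078],np.radians(-16))
c=cam("side","side5");crop(c,250,50,470,320,2.2,"sc5")
E
```

```text
t 5.85 pos [ 0.523  -0.0488  0.2492] F [-0.5 -0.7 -2.1] op 0.0742
motion [0.0193 0.0019 0.342 ] [0.0011 0.0114 0.0019]
```

View pics/sc5.png

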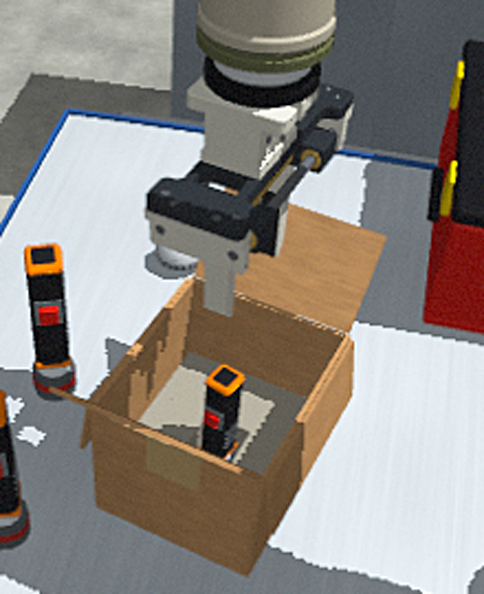

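Fingers are open above the tool (near finger tip at crop (218,312), cap at (226,378)). Lowering partway to straddle the cap.

>>> {"name": "jog_arm", "arguments": {"motion": [0.8, 0.019, 0.002, 0, 0.001, 0.011, 0.002, 0.8, 0.019, 0.002, 0.08, 0.001, 0.011, 0.002, 0.8, 0.019, 0.002, 0.16, 0.001, 0.011, 0.002, 0.8, 0.019, 0.002, 0.18, 0.001, 0.011, 0.002, 0.8, 0.019, 0.002, 0.18, 0.001, 0.011, 0.002, 0.8, 0.019, 0.002, 0.18, 0.001, 0.011, 0.002]}}

```text
t: 6.5
tool_pos: [0.5354, -0.0538, 0.1679]
orientation: [3.11, -0.439, 0.017]
force: [-0.8, -0.3, -0.1]
opening: 0.0747
```

```bash
python3 - <<'E'
from h import *
go([.529,-.0518,.078],np.radians(-16))
E
```

```text
t 6.5 pos [ 0.5354 -0.0538  0.1679] F [-0.8 -0.3 -0.1] op 0.0747
motion [-1.530e-02 -1.000e-04  1.797e-01] [-0.0005 -0.0069 -0.0009]
```

>>> {"name": "jog_arm", "arguments": {"motion": [0.8, -0.015, 0, 0, 0, -0.007, 0, 0.8, -0.015, 0, 0.05, 0, -0.007, 0, 0.8, -0.015, 0, 0.05, 0, -0.007, 0, 0.8, -0.015, 0, 0.05, 0, -0.007, 0]}}

```text
t: 6.9
tool_pos: [0.5286, -0.0518, 0.1441]
orientation: [-3.11, 0.439, -0.001]
force: [-0.8, 0.1, 1.0]
opening: 0.074
```

```bash
python3 - <<'E'
from h import *
go([.529,-.0518,.078],np.radians(-16))
c=cam("side","side6");crop(c,270,90,430,310,2.7,"sc6")
E
```

```text
t 6.9 pos [ 0.5286 -0.0518  0.1441] F [-0.8  0.1  1. ] op 0.074
motion [ 0.0007 -0.      0.1322] [-0.0006 -0.0001 -0.0009]
```

View pics/sc6.png

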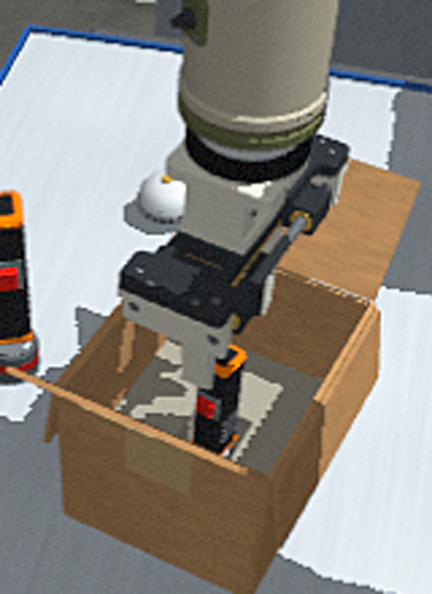

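The fingers straddle the handle line, the near finger at crop (208,355) in front of the cap (232,360) and the button below it (207,405). Continuing down.

>>> {"name": "jog_arm", "arguments": {"motion": [0.8, 0.001, 0, 0.04, 0, 0, 0, 0.8, 0.001, 0, 0.08, 0, 0, 0, 0.8, 0.001, 0, 0.11, 0, 0, 0, 0.8, 0.001, 0, 0.132, 0, 0, 0, 0.8, 0.001, 0, 0.132, 0, 0, 0]}}

```text
t: 7.45
tool_pos: [0.5286, -0.0518, 0.0772]
orientation: [-3.11, 0.439, 0.002]
force: [-1.2, 0.2, -1.1]
opening: 0.0743
```

```bash
python3 - <<'E'
from h import *
go([.529,-.0518,.078],np.radians(-16))
c=cam("side","side7");crop(c,270,90,430,310,2.7,"sc7")
E
```

```text
t 7.45 pos [ 0.5286 -0.0518  0.0772] F [-1.2  0.2 -1.1] op 0.0743
motion [ 0.0008 -0.0001 -0.0017] [-0.0005  0.0008 -0.0009]
```

View pics/sc7.png

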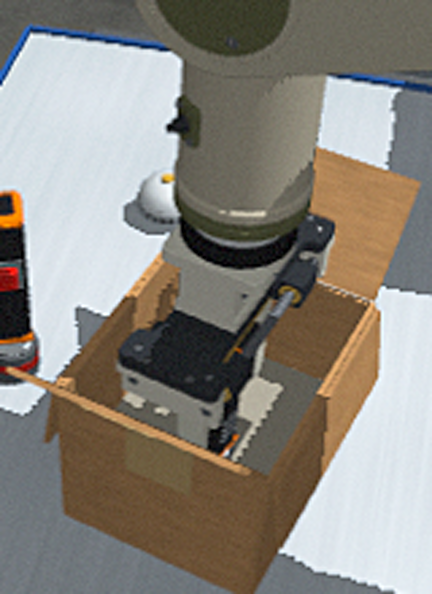

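Body sits within the rim with no contact force. Pinch at 20 N.

>>> {"name": "jog_arm", "arguments": {"motion": [0, 0, 0, 0, 0, 0, 0, 0, 0, 0, 0, 0, 0, 0, 0, 0, 0, 0, 0, 0, 0, 0, 0, 0, 0, 0, 0, 0, 0, 0, 0, 0, 0, 0, 0, 0, 0, 0, 0, 0, 0, 0, 0, 0, 0, 0, 0, 0, 0], "grip_force": 20}}

```text
t: 8.2
tool_pos: [0.5291, -0.0519, 0.0781]
orientation: [-3.11, 0.439, 0.0]
force: [-0.8, 0.4, -0.5]
opening: 0.029
```

Opening is 29 mm against a 28 mm handle, so the button is in past its release. Drawing up slowly with 30 N grip.

>>> {"name": "jog_arm", "arguments": {"motion": [0, 0, 0, 0, 0, 0, 0, 0, 0, 0, 0, 0, 0, 0, 0, 0, 0, -0.02, 0, 0, 0, 0, 0, 0, -0.04, 0, 0, 0, 0, 0, 0, -0.06, 0, 0, 0, 0, 0, 0, -0.08, 0, 0, 0, 0, 0, 0, -0.08, 0, 0, 0], "grip_force": 30}}

```text
t: 8.9
tool_pos: [0.5305, -0.0522, 0.1206]
orientation: [-3.11, 0.439, -0.005]
force: [-0.5, -0.0, -0.0]
opening: 0.0286
```

```bash
python3 - <<'E'
from h import *
from plant import read_state
s=read_state();print(s["force"],s["opening"])
c=cam("side","side8");crop(c,270,90,430,310,2.7,"sc8")
E
```

```text
[-0.46748273 -0.00922706 -0.00343868] 0.028588872757974025
```

View pics/sc8.png

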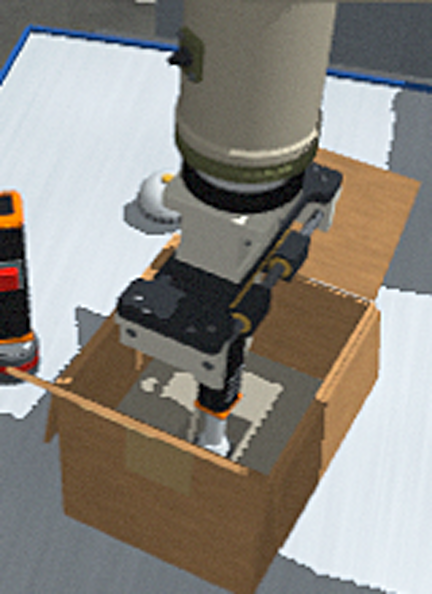

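The handle is in the grip and the bright rod is showing below the orange band (crop (215,430)), so it is extending. Drawing the rest.

>>> {"name": "jog_arm", "arguments": {"motion": [0, -0.002, 0, -0.015, 0, 0, 0, 0, -0.002, 0, -0.03, 0, 0, 0, 0, -0.002, 0, -0.036, 0, 0, 0, 0, -0.002, 0, -0.04, 0, 0, 0, 0, -0.002, 0, -0.044, 0, 0, 0, 0, -0.002, 0, -0.044, 0, 0, 0]}}

```text
t: 9.55
tool_pos: [0.5291, -0.0518, 0.1417]
orientation: [-3.11, 0.439, -0.004]
force: [0.2, -0.3, -3.6]
opening: 0.0289
```

```bash
python3 - <<'E'
from h import *
from plant import read_state
for i in range(4):
    s=read_state();print(s["force"].round(2),s["opening"],s["tool_pos"],s["joint_torque"].round(2))
    c=cam("side","side9")
crop(c,270,90,430,310,2.7,"sc9")
E
```

```text
[ 0.21 -0.31 -3.57] 0.028871354499163133 [ 0.52914143 -0.05184212  0.14173   ] [ 1.00e-02 -4.92e+01 -4.95e+01  2.00e-02  0.00e+00  0.00e+00]
[-0.99 -0.53 -3.84] 0.028733263434295102 [ 0.52906777 -0.0518346   0.14153731] [ 0.000e+00 -4.941e+01 -4.976e+01  2.000e-02 -7.000e-02  0.000e+00]
[-0.53  0.05 -4.19] 0.02864312419530268 [ 0.52899513 -0.05181949  0.14145061] [ 0.000e+00 -4.940e+01 -4.977e+01  2.000e-02 -1.000e-01  0.000e+00]
[-0.57  0.48 -3.62] 0.02825384883465813 [ 0.5289458  -0.05181628  0.14140213] [-0.000e+00 -4.935e+01 -4.971e+01  2.000e-02 -1.100e-01  0.000e+00]
```

View pics/sc9.png

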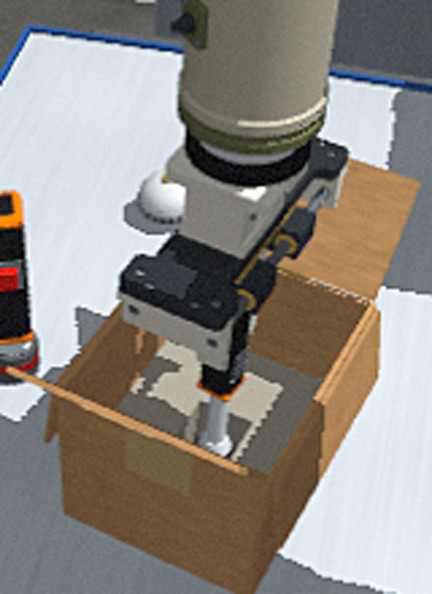

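>>> {"name": "jog_arm", "arguments": {"motion": [0, 0, 0, 0.002, 0, 0, 0, 0, 0, 0, 0.004, 0, 0, 0, 0, 0, 0, 0.004, 0, 0, 0]}}

```text
t: 10.05
tool_pos: [0.5287, -0.0518, 0.139]
orientation: [-3.11, 0.439, -0.002]
force: [-0.6, 0.0, -4.1]
opening: 0.0289
```

Still carrying the whole 4 N, just off the floor. Release.

>>> {"name": "jog_arm", "arguments": {"motion": [0.33, 0, 0, 0, 0, 0, 0, 0.35, 0, 0, 0, 0, 0, 0, 0.4, 0, 0, 0, 0, 0, 0, 0.5, 0, 0, 0, 0, 0, 0, 0.65, 0, 0, 0, 0, 0, 0, 0.7, 0, 0, 0, 0, 0, 0, 0.7, 0, 0, 0, 0, 0, 0]}}

```text
t: 10.75
tool_pos: [0.5289, -0.0518, 0.1393]
orientation: [-3.11, 0.439, -0.003]
force: [-0.2, -0.3, 0.3]
opening: 0.0629
```

```bash
python3 - <<'E'
from h import *
from plant import read_state
s=read_state();print(s["force"].round(2),s["opening"],s["tool_pos"])
c=cam("side","side10")
crop(c,270,90,430,310,2.7,"sc10");c=cam("top","top10")
E
```

```text
[-0.19 -0.25  0.31] 0.06292483605812356 [ 0.52894125 -0.05182521  0.13931155]
```

View pics/sc10.png

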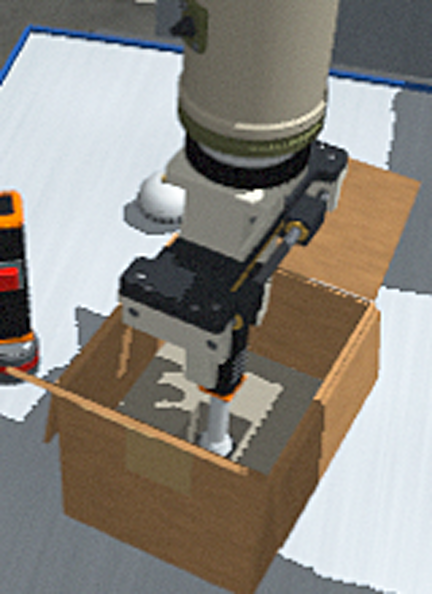

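The handle stays out after release (band at crop (222,392)). Raising clear to check the button.

>>> {"name": "jog_arm", "arguments": {"motion": [0.7, 0, 0, -0.06, 0, 0, 0, 0.7, 0, 0, -0.12, 0, 0, 0, 0.7, 0, 0, -0.17, 0, 0, 0, 0.7, 0, 0, -0.22, 0, 0, 0, 0.7, 0, 0, -0.26, 0, 0, 0, 0.7, 0, 0, -0.26, 0, 0, 0]}}

```text
t: 11.45
tool_pos: [0.5302, -0.0522, 0.2728]
orientation: [-3.11, 0.439, -0.012]
force: [0.7, 1.1, -0.1]
opening: 0.0651
```

```bash
python3 - <<'E'
from h import *
go([.529,-.0518,.1685],np.radians(-16))
c=cam("side","side11")
crop(c,310,150,410,300,4,"sc11");
E
```

```text
t 11.45 pos [ 0.5302 -0.0522  0.2728] F [ 0.7  1.1 -0.1] op 0.0651
motion [-4.200e-03  2.000e-04  2.085e-01] [-0.0009 -0.0049 -0.0009]
```

View pics/sc11.png

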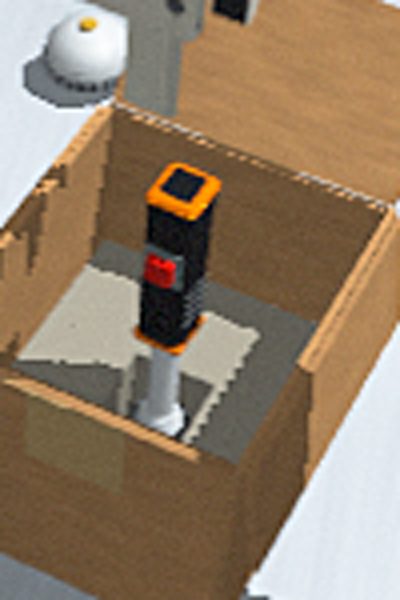

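```bash
python3 - <<'E'
from h import *
s=load("side11");t=load("top0")
c=np.array([.529,-.0518]);a=np.radians(-16);y=np.array([-np.sin(a),np.cos(a)])
for tel in(.03,.057,.06):
    P=[[*c,.139+tel],[*(c+y*.02),.097+tel],[*(c+y*.014),.097+tel],[*c,.097-.059+tel]]
    print(tel,((proj(s,P)-[310,150])*4).round(1).tolist())
E
```

```text
0.03 [[176.9, 231.3], [151.5, 319.1], [157.4, 311.0], [162.7, 371.1]]
0.057 [[181.1, 189.3], [155.0, 280.4], [161.0, 272.3], [166.3, 336.1]]
0.06 [[181.6, 184.6], [155.4, 276.0], [161.4, 267.9], [166.7, 332.1]]
```

```bash
python3 - <<'E'
from h import *
c=np.array([.529,-.0518]);a=np.radians(-16);y=np.array([-np.sin(a),np.cos(a)])
ims=[]
for n,tel in(("side4",0),("side11",.06)):
    s=load(n);h=cv2.cvtColor(s["frame"],cv2.COLOR_RGB2HSV)
    m=((h[...,0]<5)|(h[...,0]>175))&(h[...,1]>150)&(h[...,2]>70)
    o=(h[...,0]>7)&(h[...,0]<22)&(h[...,1]>190)&(h[...,2]>150)
    P=proj(s,[[*c,.139+tel],[*(c+y*.02),.097+tel],[*(c+y*.014),.097+tel]])
    x,yy=P[1].astype(int);sub=m[yy-12:yy+12,x-12:x+12];v,u=np.nonzero(sub)
    print(n,"red",u.mean()+x-12,v.mean()+yy-12,len(u),"range",u.min()+x-12,u.max()+x-12,v.min()+yy-12,v.max()+yy-12,"pred out",P[1].round(1),"in",P[2].round(1))
    x,yy=P[0].astype(int);sub=o[yy-14:yy+14,x-14:x+14];v,u=np.nonzero(sub)
    print(" cap",u.mean()+x-14,v.mean()+yy-14,len(u),P[0].round(1))
    x,yy=P[1].astype(int)
    ims.append(cv2.resize(s["frame"][yy-30:yy+30,x-25:x+25,::-1],None,fx=8,fy=8,interpolation=cv2.INTER_CUBIC))
cv2.imwrite("pics/btn.png",np.hstack(ims))
E
```

```text
side4 red 345.53846153846155 240.43589743589743 39 range 343 348 237 244 pred out [347. 240.] in [348.4 238. ]
 cap 351.96774193548384 224.1290322580645 62 [353.1 218.9]
side11 red 349.48 217.4 50 range 346 353 214 221 pred out [348.9 219. ] in [350.3 217. ]
 cap 355.5514018691589 197.78504672897196 107 [355.4 196.1]
```

View pics/btn.png

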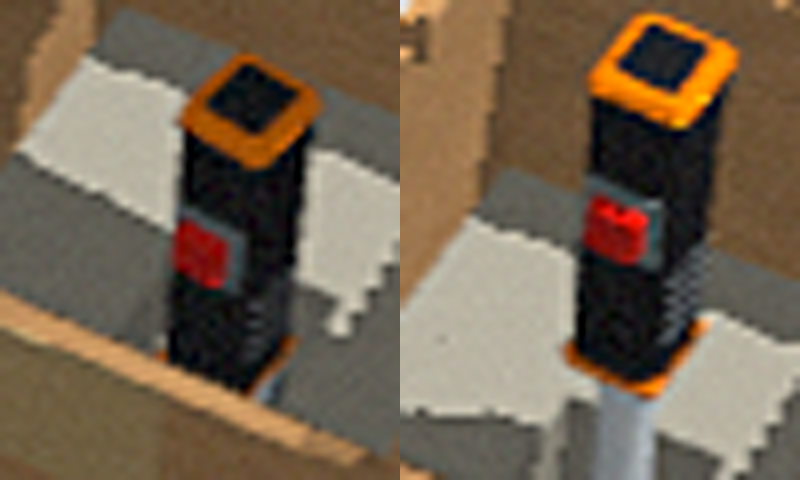

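The tool stands at full length (cap at px (355.5,197), predicted 196 for 60 mm), but the button's protrusion is hard to judge at this size. Gripping above the button and lifting a little will pull it onto the stop anyway; then I look again.

>>> {"name": "jog_arm", "arguments": {"motion": [0.7, -0.004, 0, 0.05, 0, -0.004, 0, 0.7, -0.004, 0, 0.1, 0, -0.004, 0, 0.7, -0.004, 0, 0.15, 0, -0.004, 0, 0.7, -0.004, 0, 0.19, 0, -0.004, 0, 0.7, -0.004, 0, 0.206, 0, -0.004, 0, 0.7, -0.004, 0, 0.206, 0, -0.004, 0]}}

```text
t: 12.1
tool_pos: [0.5264, -0.0512, 0.1649]
orientation: [-3.109, 0.439, 0.009]
force: [-0.4, 0.6, -0.4]
opening: 0.0648
```

```bash
python3 - <<'E'
from h import *
go([.529,-.0518,.1695],np.radians(-16))
c=cam("side","side12")
crop(c,310,110,410,260,4,"sc12");
E
```

```text
t 12.1 pos [ 0.5264 -0.0512  0.1649] F [-0.4  0.6 -0.4] op 0.0648
motion [ 0.0053 -0.0002 -0.0093] [-0.0005  0.0038 -0.0009]
```

View pics/sc12.png

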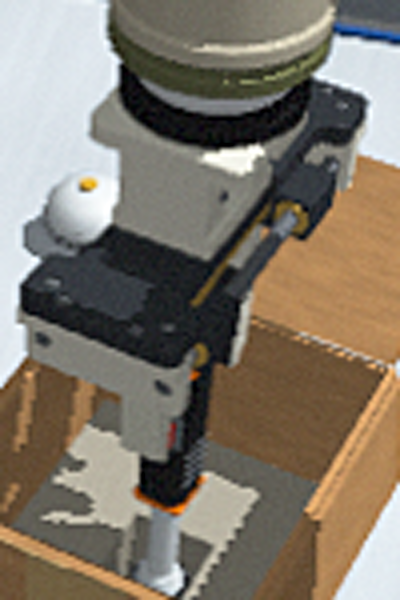

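>>> {"name": "jog_arm", "arguments": {"motion": [0.7, 0.003, 0, -0.006, 0, 0.002, 0, 0.7, 0.004, 0, -0.012, 0, 0.003, 0, 0.7, 0.004, 0, -0.012, 0, 0.003, 0, 0.7, 0.004, 0, -0.012, 0, 0.003, 0]}}

```text
t: 12.55
tool_pos: [0.5299, -0.052, 0.1735]
orientation: [-3.11, 0.439, -0.005]
force: [0.5, 1.2, -0.1]
opening: 0.0651
```

```bash
python3 - <<'E'
from h import *
go([.529,-.0518,.171],np.radians(-16))
E
```

```text
t 12.55 pos [ 0.5299 -0.052   0.1735] F [ 0.5  1.2 -0.1] op 0.0651
motion [-0.0019  0.      0.005 ] [-0.0007 -0.0019 -0.0009]
```

>>> {"name": "jog_arm", "arguments": {"motion": [0, -0.001, 0, 0.003, 0, 0, 0, 0, -0.001, 0, 0.003, 0, 0, 0, 0, -0.001, 0, 0.003, 0, 0, 0, 0, -0.001, 0, 0.003, 0, 0, 0, 0, -0.001, 0, 0.003, 0, 0, 0, 0, -0.001, 0, 0.003, 0, 0, 0], "grip_force": 25}}

```text
t: 13.15
tool_pos: [0.5294, -0.0519, 0.1719]
orientation: [-3.11, 0.439, -0.005]
force: [0.2, -0.7, -0.4]
opening: 0.0276
```

>>> {"name": "jog_arm", "arguments": {"motion": [0, 0, 0, -0.005, 0, 0, 0, 0, 0, 0, -0.01, 0, 0, 0, 0, 0, 0, -0.02, 0, 0, 0, 0, 0, 0, -0.03, 0, 0, 0, 0, 0, 0, -0.04, 0, 0, 0, 0, 0, 0, -0.04, 0, 0, 0]}}

```text
t: 13.75
tool_pos: [0.5299, -0.0521, 0.1932]
orientation: [-3.11, 0.439, -0.007]
force: [0.5, 0.5, -4.1]
opening: 0.0278
```

```bash
python3 - <<'E'
from h import *
go([.529,-.0518,.35],np.radians(-16))
c=cam("side","side13")
crop(c,310,130,410,280,4,"sc13");
E
```

```text
t 13.75 pos [ 0.5299 -0.0521  0.1932] F [ 0.5  0.5 -4.1] op 0.0278
motion [-0.0005 -0.0004 -0.3137] [-0.0007 -0.0029 -0.0009]
```

View pics/sc13.png

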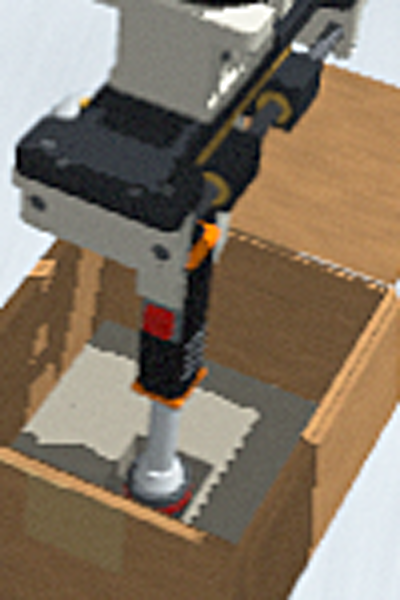

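```bash
python3 - <<'E'
from h import *
s=load("side13");print(s["frame"].shape)
h=cv2.cvtColor(s["frame"],cv2.COLOR_RGB2HSV)
m=((h[...,0]<5)|(h[...,0]>175))&(h[...,1]>150)&(h[...,2]>70)
v,u=np.nonzero(m[195:225,335:365]);print("red",u.mean()+335,v.mean()+195,len(u))
im=cv2.resize(s["frame"][180:265,325:380,::-1],None,fx=7,fy=7,interpolation=cv2.INTER_CUBIC);cv2.imwrite("pics/btn2.png",im)
E
```

```text
(480, 640, 3)
red 349.1666666666667 210.125 48
```

View pics/btn2.png

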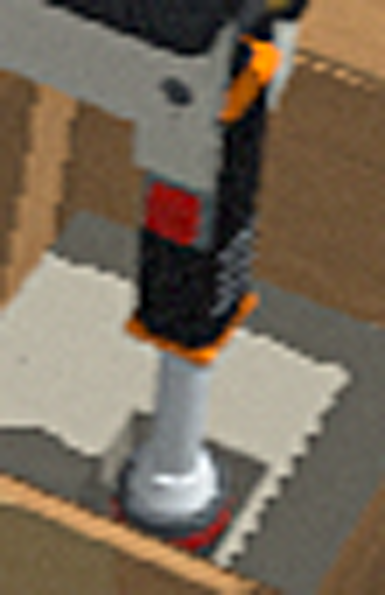

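```bash
python3 - <<'E'
from h import *
c=np.array([.529,-.0518])
for yaw in(-16,):
  a=np.radians(yaw);y=np.array([-np.sin(a),np.cos(a)]);x=np.array([np.cos(a),np.sin(a)])
  for n,z in(("side4",.097),("side11",.157),("side13",.157+.0213)):
    s=load(n);h=cv2.cvtColor(s["frame"],cv2.COLOR_RGB2HSV)
    # band bottom corners, cap
    P=proj(s,[[*(c+y*.02),z],[*(c+y*.014),z],[*(c+y*.014-x*.013),z-.059],[*(c+y*.014+x*.013),z-.059],[*(c-y*.014-x*.013),z-.059],[*c,z+.042]])
    print(n,P.round(1).tolist())
    ring=(h[...,0]>7)&(h[...,0]<22)&(h[...,1]>170)&(h[...,2]>120)
    cs,_=cv2.findContours(ring[190:260,330:375].astype(np.uint8),cv2.RETR_EXTERNAL,cv2.CHAIN_APPROX_NONE)
    for k in cs:
        if cv2.contourArea(k)>8: print("  ",cv2.boundingRect(k),(k[:,0].mean(0)+[330,190]).round(1), cv2.contourArea(k))
E
```

```text
side4 [[347.0, 240.0], [348.4, 238.0], [352.2, 259.1], [341.1, 254.1], [358.3, 250.0], [353.1, 218.9]]
   (14, 26, 17, 14) [352.  222.5] 131.5
side11 [[348.9, 219.0], [350.3, 217.0], [354.3, 240.2], [342.6, 235.1], [360.7, 231.0], [355.4, 196.1]]
   (16, 0, 20, 15) [355.3 197.1] 157.5
side13 [[349.6, 211.0], [351.1, 208.9], [355.1, 233.0], [343.1, 227.9], [361.6, 223.7], [356.3, 187.4]]
   (27, 0, 7, 7) [359.6 192.6] 14.0
```

Correcting for the 1–2 px calibration offset (from the band corners), red sits at (349.3,211.5), against (349.6,211.0) predicted for out and (351.1,208.9) for in. So the button is out, and the full 4 N hangs on the grip. Lifting clear.

>>> {"name": "jog_arm", "arguments": {"motion": [0, 0, 0, -0.04, 0, 0, 0, 0, 0, 0, -0.09, 0, 0, 0, 0, 0, 0, -0.14, 0, 0, 0, 0, 0, 0, -0.19, 0, 0, 0, 0, 0, 0, -0.24, 0, 0, 0, 0, 0, 0, -0.29, 0, 0, 0, 0, 0, 0, -0.33, 0, 0, 0, 0, 0, 0, -0.34, 0, 0, 0]}}

```text
t: 14.6
tool_pos: [0.5299, -0.0522, 0.3655]
orientation: [-3.11, 0.439, -0.013]
force: [0.3, -0.5, -3.2]
opening: 0.0276
```

>>> {"name": "jog_arm", "arguments": {"motion": [0, 0, 0, 0, 0, 0, 0, 0, 0, 0, 0, 0, 0, 0, 0, 0, 0, 0, 0, 0, 0, 0, 0, 0, 0, 0, 0, 0]}}

```text
t: 15.0
tool_pos: [0.5294, -0.0521, 0.3641]
orientation: [-3.11, 0.439, -0.01]
force: [-0.3, 0.4, -3.7]
opening: 0.0281
```

```bash
python3 - <<'E'
from h import *
go([.529,-.0518,.36],np.radians(-16))
c=cam("side","side14");crop(c,200,20,460,320,2,"sc14");crop(c,310,90,400,200,5,"sc14b")
c=cam("top","top14")
E
```

```text
t 15.0 pos [ 0.5294 -0.0521  0.3641] F [-0.3  0.4 -3.7] op 0.0281
motion [-0.001  -0.0003  0.0082] [-0.0008 -0.0039 -0.0009]
```

View pics/sc14.png

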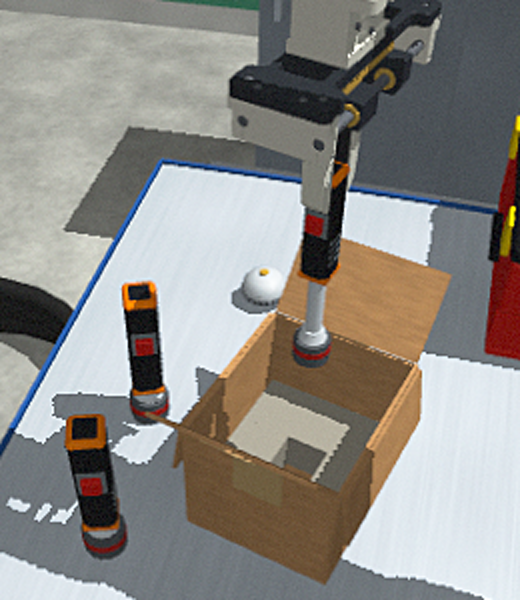

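View pics/sc14b.png

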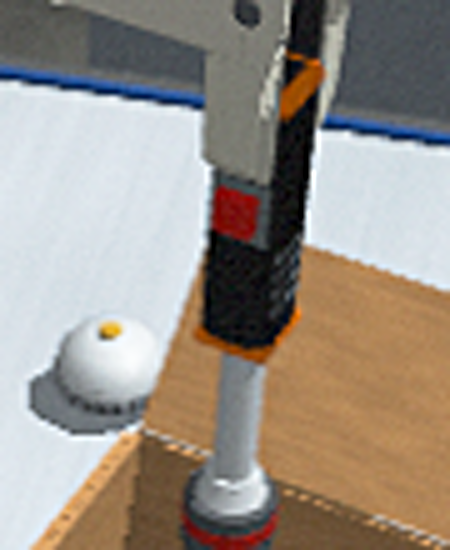

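View pics/top14.png

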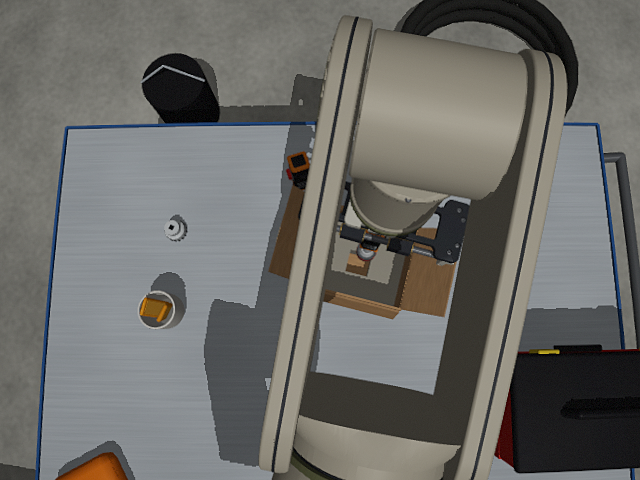

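```bash
python3 - <<'E'
from h import *
s=load("side14");a=np.radians(-16);y=np.array([-np.sin(a),np.cos(a)]);c=np.array([.529,-.052])
z=.364-.172+.157
print(proj(s,[[*c,.196],[*(c+y*.017),.196],[*(c+y*.02),z],[*(c+y*.014),z]]).round(1))
h=cv2.cvtColor(s["frame"],cv2.COLOR_RGB2HSV)
m=((h[...,0]<5)|(h[...,0]>175))&(h[...,1]>150)&(h[...,2]>70)
v,u=np.nonzero(m[120:145,345:370]);print("red",u.mean()+345,v.mean()+120,len(u))
E
```

```text
[[355.3 197.3]
 [351.  203. ]
 [356.5 133. ]
 [358.3 131. ]]
red 356.52702702702703 132.28378378378378 74
```

The head's underside at px (356,201) fits the predicted height of 0.196 m. The red button at (356.5,132.3) fits out, predicted at (356.5,133.0). Flaps are back, and the bell, bottom bracket tool and cup are where they were. Handing in.

```bash
python3 -c "
from plant import *
print(close_job())"
```

```text
the job is handed in; nothing more can be done
None
```

I handed the job in at about 15 s; no verdict is reported. I folded both flaps back with the shut fingers and pinched the button in. I drew the handle to its second stop, released it, gripped it again above the button at 25 N and lifted the tool out.

Last checks:
- **Tool:** it hangs upright from the grip, about 3.7–4.1 N, with the gripper open 28 mm on the 28 mm handle. The magnet face is at about 0.196 m, clear of the 0.147 m rim.
- **Handle length:** the cap height after release fits the full 60 mm draw.
- **Flaps:** the left flap measured about 2.26 rad. The right flap is visibly well past upright, but I did not measure its angle.
- **Other things:** the bottom bracket tool, bell and cup look unmoved.

The button was hard to judge just after release, because its 6 mm travel is only about 2 px in the side view. Later comparisons fit it being out, but I did not test the lock by pushing on it. The early two-view height of the cap was 0.134 m, against 0.139 m from the sizes given, and the two differ by an amount I took as calibration error.

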